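# Tip the rejected coupler parts into the scrap bin

## Robot

A 6-joint arm with a two-finger parallel gripper is mounted at the origin on the work surface. World frame = base frame: x ahead of the robot, y to its left, z up, the work surface at z = 0. Lengths are in m, angles in rad, forces in N, time in s.
With the tool pointing down it reaches from about 0.4 to 0.825 m from the base axis. Payload 7 kg.
Tool frame: the origin (TCP) lies at the centre of the arm's flange, where the gripper is bolted on; the fingertips stand 178 mm ahead of it and the grasp point (between the pads) lies 159 mm ahead of it; x points along the fingers, y is the direction in which the jaws open and shut, and the axes are right-handed (so a half turn about x gives the same grasp; the last joint's range is limited). The gripper opens to 88 mm and grips with 3 to 60 N. Pads are 19 mm wide; open, the fingers measure 130 mm over their backs; the gripper's body (78 mm by 193 mm) begins 47 mm behind the grasp point.
Start: joints at [1.49, 0.359, 0.012, 0, -1.224, -0.288], TCP at [0.243, 0.63, 0.405] pointing down, gripper open.
Joint ranges: [-3.07, 3.07], [-1.43, 2.12], [-1.02, 1.25], [-3.03, 1.67], [-3.05, -0], [-3.03, 3.03]. Speed limits (rad/s): [2.39, 2.39, 3.01, 3.14, 3.14, 3.14].

## Interface

Orientations are given as [roll, pitch, yaw] about the fixed x, y, z axes, in that order (R = Rz(yaw) Ry(pitch) Rx(roll)).
In Python, from station import status, viewer, arm gives the robot as it stands. The module is installed in compiled form; this text tells all that it offers.
- The arm moves only by the tool apply_moves, never from a script. Its argument "commands" is a list of rows, each an object of numbers: "dx", "dy", "dz": the shift along the world's x, y, z in mm; "spin": the turn about the world's z in degrees; "hand": the closure, from 0 (fully open) to 1 (shut). A call has exactly 5 rows; each row shifts and turns the commanded pose from where the row before left it; what a row does not reach is not made up. A row lasts 1/8 s, in which the tool goes at most 62.5 mm and 10.7 degrees, less where a joint would pass 70% of its speed; a pose out of reach is approached as far as the arm can. A call is refused whole if a number of a shift passes 62.5 or a number of a turn 10.7, either way. A call with a gripper value outside its range is refused whole. The fingers move at their own pace and stop on an object; "grip_force" is the grip in N (left out, the last holds). Time passes only in rows, so rows that do not move let the fingers close, or fill a call up. It gives the time, the measured TCP pose, the force and the opening at its end, in the units of the state.
- status.get_state(): the state, without advancing time (a new reading comes with each control period).
- viewer.grab_frame(name): name is "scene" or "side" or "wrist"; returns the picture (384x512x3 uint8, red, green, blue); there is no depth.
- viewer.camera_info(name): a dict with "fx", "fy", "cx", "cy" (pixels), "D" ([k1, k2, p1, p2, k3] as OpenCV has them; the pictures are not rectified), "eye" and "attitude" of the camera in the world; the wrist camera has in their place "T_tool_cam" (4x4, takes a point from camera to tool coordinates, whose origin is the TCP and whose axes are the tool frame's). Camera axes: x right, y up, looking along -z (the intrinsics and any distortion apply to the point x, -y, -z); pixel columns grow to the right and rows downward; lengths in m; the calibration is good to about 2 mm. A picture is of the moment at which its call begins: read the wrist's pose just before it. camera_info takes no time and is no camera call.
- arm.job_done(): hands the job in, once; it reports no verdict.
The state is a dict: "t": time; "q": joint angles; "qd": joint speeds; "joint_efforts": joint torques, N m; "eef_pos": TCP position; "ee_rot": TCP orientation; "force": force on the tool from outside, world axes, zero at the start; "moment": the same for the moment, N m; "width": finger opening in m.
Only numpy, scipy, OpenCV 4.12 (cv2) and the standard library are available. Lean on these libraries where they do the work, as an engineer would, in place of code of your own. Each camera call takes 0.05 s, during which the arm holds its last target.

## Task

Swing the stiff yellow flap of the scrap bin up by its side rod until it stands about upright and leave it open, then tip the three rejected parts out of the blue tray into the bin. Set the empty tray gently back, upright on its black rubber mat, and let go; leave the good coupler half, the red dust cap, the loose plug and the wrench alone.

Things in the scene. Friction and masses are not known exactly. Their poses are not given: they have to be found in the camera images.
- bin: Grey steel scrap bin fixed to the bench, outside 230 (x) x 220 (y) x 130 mm high, walls and floor 5 mm, open top closed by the yellow flap. Origin at the centre of its underside, z up; its -x side faces the robot, the flap's pivot runs along its y axis over its +x rim.
- flap (a joint): Angle of the yellow sheet-steel flap over the bin: 0 = shut level over the mouth, 1.57 = standing upright over the bin's +x rim, stop at 1.75. Starts up to 0.35 ajar. The rusty pivot is stiff (about 5 N at the rod to raise it), so the flap stays at whatever angle it is left.
- flap_rod (a point): Grip point on the flap's round side rod, 12 mm thick, axis along the bin's y, sticking out 80 mm past the flap's +y edge at its free end; this point is 45 mm out from the bin's wall, nothing under it. It swings at 200.6 mm radius about the pivot (200 mm towards the bin's -x and 15 mm above the pivot when shut); the rod can turn between the fingers.
- flap_pivot (a point): Point fixed to the bin on the flap's pivot axis, level with the rod's grip point along that axis: at (115, 155, 130) mm in the bin's frame.
- bin_mouth (a point): Centre of the bin's mouth, level with its rim, 130 mm above the bench.
- tray: Blue sheet-metal tray with the three rejects, 0.34 kg empty, 0.7 kg full. Origin under the centre of the flat floor, which is 120 mm along y, 108 mm along x, 4 mm thick; walls 45 mm high at +x, -x, +y. The -y end is the spout: the floor slopes up at 29 degrees to a lip at y = -104, z = 26 mm. Parts slide out when it is tipped some 75 degrees; friction varies.
- tray_handle (a point): Centre of the black flat handle bar, 118 mm above the tray's underside; axes as the tray's. It runs along x, 104 mm free between uprights; 12 mm thick, 28 mm deep. Its depth leans: it fits fingers pointing along the tray's (0, -0.61, -0.80), 37 degrees off straight down, closing across the 12 mm. Tipping 77 degrees then leaves them 40 degrees off down the other way.
- mat: Black rubber mat fixed to the bench, 220 (x) x 280 (y) x 4 mm. Origin at the centre of its underside. The tray starts on it, spout towards the mat's -y, and belongs back on it.
- bad_coupler_center (a point): Rejected brass quick-coupler half, 33 mm across, 44 mm tall, starts upright in the tray. Its centre, half-way up.
- hex_adapter_center (a point): Rejected yellow hex adapter, 34 mm across corners, 36 mm tall, starts upright in the tray. Its centre, half-way up.
- banjo_bolt_center (a point): Rejected zinc banjo bolt, head 32 mm across corners, 40 mm tall, starts on its head in the tray. Its centre, half-way up.
- good_coupler: Good brass coupler half, 33 mm across, 44 mm tall, standing on the bench beyond the work. Leave alone. Origin under its centre.
- dust_cap: Red plastic dust cap, 46 mm across, 26 mm tall, on the bench beyond the work. Leave alone. Origin under its centre.
- spare_plug: Dark steel hex plug, 30 mm across, 32 mm tall, on the bench beyond the work. Leave alone. Origin under its centre.
- wrench: Steel wrench, 200 mm long, lying on the bench beyond the work. Leave alone.

How it is judged:
By the outcome, as a careful person would: the job done as asked, in the order asked, and still so for the second after the job is handed in, with the robot touching nothing.
It also fails if it takes over 67 s, if anything falls off the work surface, if the arm or the gripper's body presses on something with over 40 N, if the wrist force passes 120 N, or if a joint passes its speed limit or range.

## Working session

There is one attempt and no reset: what is moved stays moved. The work goes in short steps, Python scripts to look and compute and a tool call to move; the robot and the scene stay as the last step left them, time stands still between calls to the robot, and variables do not carry over. Pictures are saved under pics/ and viewed, and the job is handed in when it is done.

Besides the shell and the picture viewer there is one more tool, called after "Emit:" as name(argument=value, ...), one argument or row to a line, values as JSON. apply_moves: Moves the arm, as the interface text tells. Its arguments: {"type":"object","properties":{"commands":{"type":"array","items":{"type":"object","properties":{"dx":{"type":"number"},"dy":{"type":"number"},"dz":{"type":"number"},"spin":{"type":"number"},"hand":{"type":"number"}}}},"grip_force":{"type":"number"}},"required":["commands"]}

```bash
mkdir -p pics; ls -la; python3 - <<'E'
from station import status, viewer, arm
import cv2,json
s=status.get_state(); print(s)
for n in ["scene","side","wrist"]:
    f=viewer.grab_frame(n); cv2.imwrite(f"pics/{n}0.png",cv2.cvtColor(f,cv2.COLOR_RGB2BGR)); print(n,viewer.camera_info(n))
E
```

```text
total 12
drwxr-xr-x  3 agent agent 4096 Dec  7 02:08 .
drwxr-xr-x 23 root  root  4096 Dec  7 02:08 ..
drwxr-xr-x  2 agent agent 4096 Dec  7 02:08 pics
{'t': 0.0, 'q': array([ 1.49009962e+00,  3.59370509e-01,  1.10565810e-02, -3.48277583e-04,
       -1.22412348e+00, -2.88087953e-01]), 'qd': array([-0.00040176,  0.0005656 , -0.00179298, -0.00094417,  0.00031897,
        0.00080389]), 'joint_efforts': array([-1.05288764e-03, -5.82715452e+01,  2.93061000e+01,  6.99717566e+00,
        6.90771107e-03, -1.56751439e-04]), 'eef_pos': array([0.24326333, 0.62942242, 0.40373239]), 'ee_rot': array([ 1.66199077,  1.56912289, -1.84850514]), 'force': array([ 0.44223443,  0.40364919, -0.09643539]), 'moment': array([ 0.04686771, -0.02469151, -0.02392609]), 'width': 0.08751006263964686}
scene {'fx': 403.93190768720046, 'fy': 403.93190768720046, 'cx': 259.9416174082436, 'cy': 192.1512804380192, 'D': array([0.02858892, 0.        , 0.        , 0.        , 0.        ]), 'eye': array([0.96230706, 0.70752053, 0.67811455]), 'attitude': array([0.92094434, 0.02069252, 2.64528773])}
side {'fx': 361.09096369636006, 'fy': 361.09096369636006, 'cx': 261.4408308593026, 'cy': 191.0356121664601, 'D': array([-0.00370982,  0.        ,  0.        ,  0.        ,  0.        ]), 'eye': array([ 0.06886576, -0.60746469,  0.58021977]), 'attitude': array([ 1.06359049, -0.00312245, -0.69252103])}
wrist {'fx': 266.33934833827084, 'fy': 266.33934833827084, 'cx': 257.6897638475249, 'cy': 200.05939871017722, 'D': array([0.00601754, 0.        , 0.        , 0.        , 0.        ]), 'T_tool_cam': array([[ 7.75658744e-04,  2.47122623e-01, -9.68983905e-01,
         2.01930978e-02],
       [ 9.99999270e-01, -1.08890473e-03,  5.22779771e-04,
        -1.97630013e-04],
       [-9.25940449e-04, -9.68983603e-01, -2.47123288e-01,
        -6.64381143e-02],
       [ 0.00000000e+00,  0.00000000e+00,  0.00000000e+00,
         1.00000000e+00]])}
```

View pics/scene0.png

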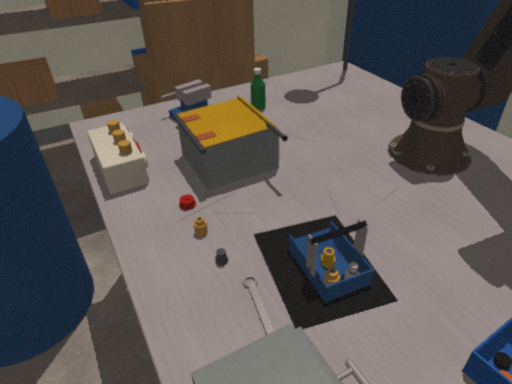

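View pics/side0.png

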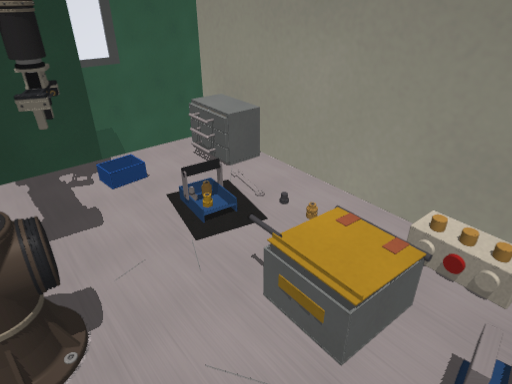

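View pics/wrist0.png

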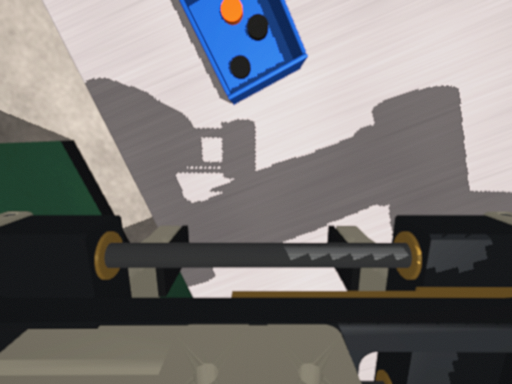

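```bash
cat > h.py <<'E'
import numpy as np, cv2
from scipy.spatial.transform import Rotation as R
from station import status, viewer
def cam(n, st=None):
    c=viewer.camera_info(n); K=np.array([[c['fx'],0,c['cx']],[0,c['fy'],c['cy']],[0,0,1]])
    F=np.diag([1.,-1,-1])
    if n=='wrist':
        T=c['T_tool_cam']; Rt=R.from_euler('xyz',st['ee_rot']).as_matrix()
        return K,c['D'],Rt@T[:3,:3]@F, st['eef_pos']+Rt@T[:3,3]
    return K,c['D'],R.from_euler('xyz',c['attitude']).as_matrix()@F, np.array(c['eye'])
def ray(C,px):
    K,D,Rm,e=C; p=cv2.undistortPoints(np.array(px,float).reshape(-1,1,2),K,D).reshape(-1,2)
    d=np.c_[p,np.ones(len(p))]@Rm.T; return e,d/np.linalg.norm(d,axis=1)[:,None]
def plane(C,px,z):
    e,d=ray(C,px); return e+d*((z-e[2])/d[:,2])[:,None]
def proj(C,P):
    K,D,Rm,e=C; P=np.atleast_2d(np.array(P,float)); rv=cv2.Rodrigues(Rm.T)[0]
    return cv2.projectPoints(P,rv,-Rm.T@e,K,D)[0].reshape(-1,2)
def tri(rays):
    A=np.zeros((3,3));b=np.zeros(3)
    for e,d in rays:
        M=np.eye(3)-np.outer(d,d);A+=M;b+=M@e
    x=np.linalg.solve(A,b); return x,[np.linalg.norm((np.eye(3)-np.outer(d,d))@(x-e)) for e,d in rays]
def snap(n,name):
    f=viewer.grab_frame(n); cv2.imwrite(f"pics/{name}.png",f[:,:,::-1]); return f
E
python3 - <<'E'
import cv2
s=cv2.imread('pics/scene0.png'); d=cv2.imread('pics/side0.png')
def crop(im,x0,y0,w,h,k,n): cv2.imwrite(n,cv2.resize(im[y0:y0+h,x0:x0+w],None,fx=k,fy=k,interpolation=cv2.INTER_CUBIC))
crop(s,160,90,130,100,6,'pics/c1.png'); crop(s,250,200,150,120,5,'pics/c2.png')
crop(d,240,190,200,150,4,'pics/c3.png'); crop(d,160,140,120,100,6,'pics/c4.png')
E
```

```text
(no output)
```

View pics/c1.png

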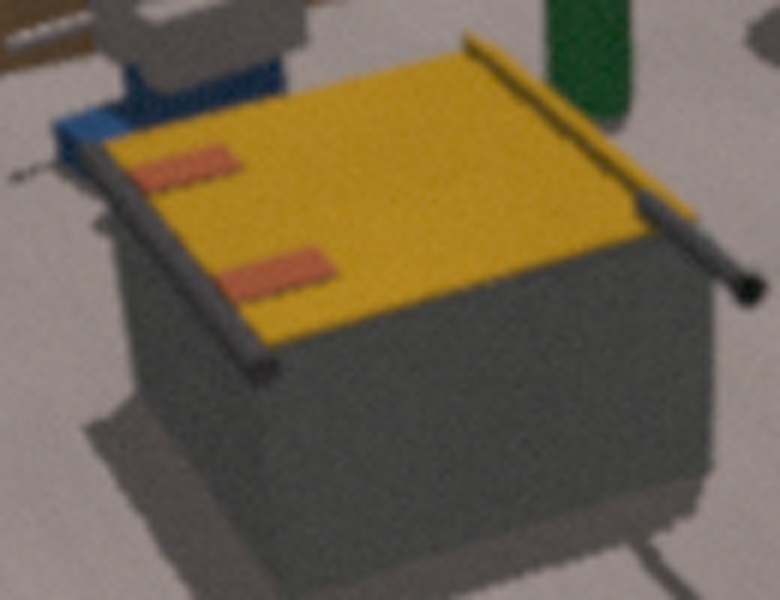

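View pics/c2.png

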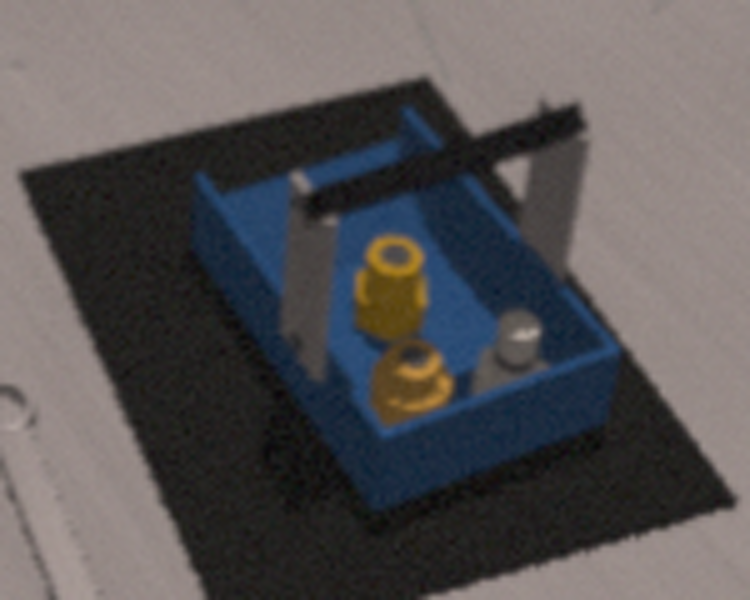

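View pics/c3.png

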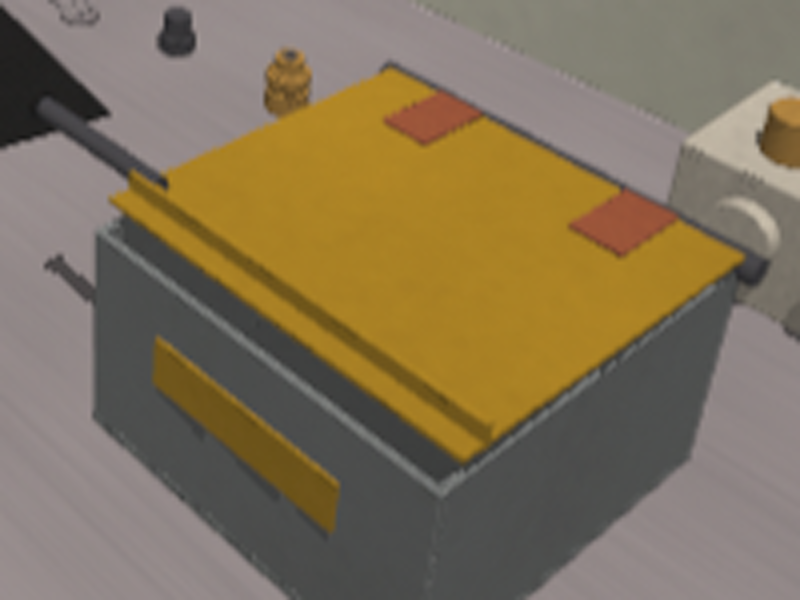

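View pics/c4.png

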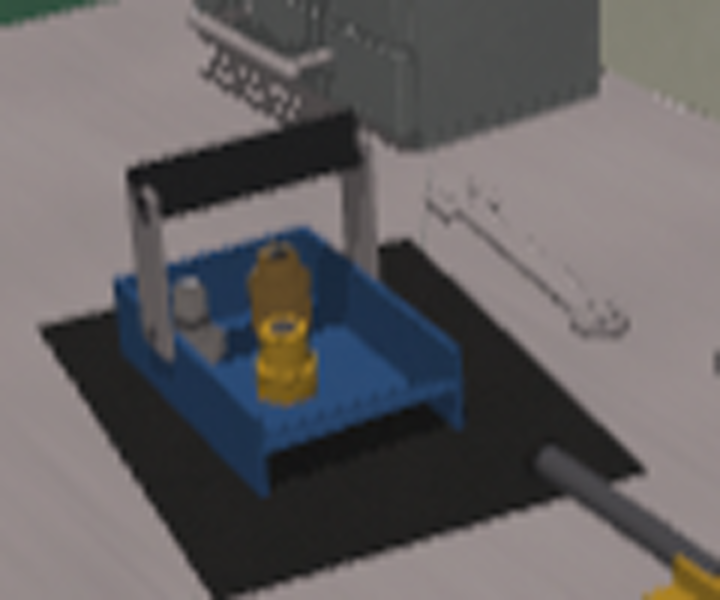

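```bash
python3 - <<'E'
from h import *
np.set_printoptions(precision=4,suppress=True)
S=cam('scene');D=cam('side')
print('bin bot scene +x+y,-x+y,+x-y\n',plane(S,[(208.3,188.3),(278.3,168.3),(182.5,155)],0))
print('bin bot side -x+y,+x-y\n',plane(D,[(263.75,295),(412.5,305)],0))
print('rim side -x+y,-x-y,\n',plane(D,[(264.3,247.5),(350,313)],.13))
def t2(a,b):
    e1,d1=ray(S,[a]);e2,d2=ray(D,[b]); return tri([(e1,d1[0]),(e2,d2[0])])
print('rod end',t2((284.2,138),(252.5,217)))
print('pivot tube +y end scene plane .13..',plane(S,[(203.7,150.3)],.137), 'tube -y scene',plane(S,[(175,116)],.137))
print('tray +y wall top',plane(S,[(327,287),(373.6,270)],.049))
print('bar c',t2((338.7,232.3),(201,167.5)))
# mat corners scene (20,173),(428,78),(737,503); side (40,327),(645,468),(410,240)
print('mat',plane(S,[(254,234.6),(335.6,215.6),(397.4,300.6)],.004),plane(D,[(166.7,194.5),(267.5,218),(228.3,180)],.004))
E
```

```text
bin bot scene +x+y,-x+y,+x-y
 [[ 0.6674 -0.1726  0.    ]
 [ 0.4455 -0.1605  0.    ]
 [ 0.67   -0.3785  0.    ]]
bin bot side -x+y,+x-y
 [[ 0.443  -0.1672  0.    ]
 [ 0.6671 -0.3895  0.    ]]
rim side -x+y,-x-y,
 [[ 0.443  -0.1677  0.13  ]
 [ 0.4404 -0.3835  0.13  ]]
rod end (array([ 0.4746, -0.0867,  0.1485]), [np.float64(0.002085265139643317), np.float64(0.002085265139643244)])
pivot tube +y end scene plane .13.. [[ 0.6737 -0.1532  0.137 ]] tube -y scene [[ 0.6736 -0.3781  0.137 ]]
tray +y wall top [[0.6118 0.3083 0.049 ]
 [0.5038 0.3188 0.049 ]]
bar c (array([0.5505, 0.2526, 0.1209]), [np.float64(0.0007039213460595596), np.float64(0.0007039213460594361)])
mat [[0.6456 0.063  0.004 ]
 [0.4322 0.1038 0.004 ]
 [0.4841 0.3765 0.004 ]] [[0.4814 0.3655 0.004 ]
 [0.6432 0.0546 0.004 ]
 [0.6937 0.3232 0.004 ]]
```

```bash
python3 - <<'E'
from h import *
np.set_printoptions(precision=4,suppress=True)
s=status.get_state(); M=R.from_euler('xyz',s['ee_rot']).as_matrix(); print(M, s['t'])
print('jaw yaw',np.degrees(np.arctan2(M[1,1],M[0,1])))
E
```

```text
[[-0.0003 -0.3606 -0.9327]
 [-0.0012 -0.9327  0.3606]
 [-1.      0.0013 -0.0001]] 0.15
jaw yaw -111.13448878111036
```

Emit:
apply_moves(
  commands=[
    {"dx":30,"dy":-40,"dz":0,"spin":-10,"hand":0.3},
    {"dx":30,"dy":-50,"dz":0,"spin":-10,"hand":0.3},
    {"dx":30,"dy":-55,"dz":0,"spin":-10,"hand":0.3},
    {"dx":20,"dy":-55,"dz":0,"spin":-10,"hand":0.3},
    {"dx":20,"dy":-55,"dz":0,"spin":-10,"hand":0.3},
  ],
  grip_force=25,
)

```text
t: 0.78
eef_pos: [0.3737, 0.3728, 0.4045]
ee_rot: [2.364, 1.571, -2.024]
force: [0.8, -0.5, 0.1]
width: 0.0615
```

Emit:
apply_moves(
  commands=[
    {"dx":30,"dy":-55,"dz":0,"spin":-10,"hand":0.3},
    {"dx":20,"dy":-55,"dz":0,"spin":-10,"hand":0.3},
    {"dx":10,"dy":-55,"dz":0,"spin":0,"hand":0.3},
    {"dx":10,"dy":-55,"dz":0,"spin":0,"hand":0.3},
    {"dx":10,"dy":-55,"dz":0,"spin":0,"hand":0.3},
  ],
)

```text
t: 1.4
eef_pos: [0.453, 0.098, 0.4048]
ee_rot: [-0.893, 1.57, 0.659]
force: [0.9, 0.7, -0.2]
width: 0.0616
```

Emit:
apply_moves(
  commands=[
    {"dx":10,"dy":-55,"dz":0,"spin":0,"hand":0.3},
    {"dx":5,"dy":-55,"dz":0,"spin":0,"hand":0.3},
    {"dx":5,"dy":-50,"dz":0,"spin":0,"hand":0.3},
    {"dx":0,"dy":-40,"dz":-10,"spin":0,"hand":0.3},
    {"dx":0,"dy":-20,"dz":-10,"spin":0,"hand":0.3},
  ],
)

```text
t: 2.02
eef_pos: [0.4728, -0.1221, 0.3843]
ee_rot: [1.469, 1.571, 3.018]
force: [0.1, 0.5, -0.1]
width: 0.0615
```

```bash
python3 - <<'E'
from h import *
np.set_printoptions(precision=4,suppress=True)
s=status.get_state(); M=R.from_euler('xyz',s['ee_rot']).as_matrix(); print('jaw',np.degrees(np.arctan2(M[1,1],M[0,1])),s['eef_pos'],s['q'])
snap('wrist','w1'); C=cam('wrist',s)
print(proj(C,[[.4736,-.1187,.1485],[.4746,-.0867,.1485]]))
E
```

```text
jaw 178.75389438010518 [ 0.4728 -0.1221  0.3843] [ 0.151   0.0638 -0.4183 -0.0001 -1.0889 -0.1727]
[[257.2146 216.35  ]
 [256.8508 251.1183]]
```

View pics/w1.png

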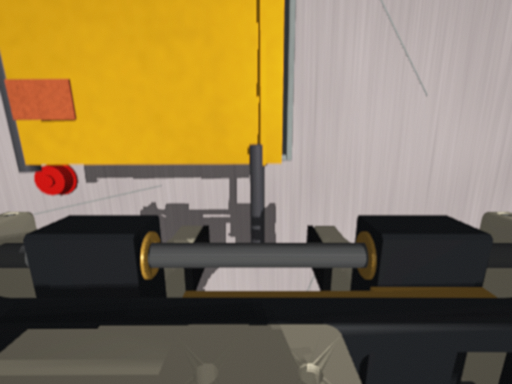

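Emit:
apply_moves(
  commands=[
    {"dx":0,"dy":2,"dz":-30,"hand":0.3},
    {"dx":0,"dy":1,"dz":-30,"hand":0.3},
    {"dx":0,"dy":0,"dz":-17,"hand":0.3},
    {"dx":0,"dy":0,"dz":0,"hand":1},
    {"dx":0,"dy":0,"dz":0,"hand":1},
  ],
  grip_force=25,
)

```text
invalid input at $.commands[0]: expected keys dx, dy, dz, spin, hand
```

Emit:
apply_moves(
  commands=[
    {"dx":0,"dy":0,"dz":0,"hand":1},
    {"dx":0,"dy":0,"dz":0,"hand":1},
    {"dx":0,"dy":0,"dz":4,"hand":1},
    {"dx":0,"dy":0,"dz":8,"hand":1},
    {"dx":0,"dy":0,"dz":8,"hand":1},
  ],
)

```text
invalid input at $.commands[0]: expected keys dx, dy, dz, spin, hand
```

Emit:
apply_moves(
  commands=[
    {"dx":0,"dy":2,"dz":-30,"spin":0,"hand":0.3},
    {"dx":0,"dy":1,"dz":-30,"spin":0,"hand":0.3},
    {"dx":0,"dy":0,"dz":-17,"spin":0,"hand":0.3},
    {"dx":0,"dy":0,"dz":0,"spin":0,"hand":1},
    {"dx":0,"dy":0,"dz":0,"spin":0,"hand":1},
  ],
  grip_force=25,
)

```text
t: 2.7
eef_pos: [0.4736, -0.117, 0.3084]
ee_rot: [-1.706, 1.57, -0.154]
force: [-0.3, 0.4, -0.3]
width: 0.0465
```

Emit:
apply_moves(
  commands=[
    {"dx":0,"dy":0,"dz":0,"spin":0,"hand":1},
    {"dx":0,"dy":0,"dz":0,"spin":0,"hand":1},
    {"dx":0,"dy":0,"dz":0,"spin":0,"hand":1},
    {"dx":0,"dy":0,"dz":4,"spin":0,"hand":1},
    {"dx":0,"dy":0,"dz":8,"spin":0,"hand":1},
  ],
)

```text
t: 3.32
eef_pos: [0.4742, -0.1171, 0.3199]
ee_rot: [-1.591, 1.568, -0.039]
force: [9.4, -2.4, -8.1]
width: 0.0111
```

Emit:
apply_moves(
  commands=[
    {"dx":4,"dy":0,"dz":21,"spin":0,"hand":1},
    {"dx":6.5,"dy":0,"dz":20,"spin":0,"hand":1},
    {"dx":8.5,"dy":0,"dz":19,"spin":0,"hand":1},
    {"dx":10.5,"dy":0,"dz":18,"spin":0,"hand":1},
    {"dx":12.5,"dy":-1,"dz":17,"spin":0,"hand":1},
  ],
)

```text
t: 3.95
eef_pos: [0.5148, -0.118, 0.4141]
ee_rot: [1.252, 1.568, 2.803]
force: [0.4, 3.3, -7.3]
width: 0.0112
```

Emit:
apply_moves(
  commands=[
    {"dx":15,"dy":0,"dz":16,"spin":0,"hand":1},
    {"dx":15.5,"dy":0,"dz":14,"spin":0,"hand":1},
    {"dx":17,"dy":-1,"dz":12,"spin":0,"hand":1},
    {"dx":18,"dy":0,"dz":10.5,"spin":0,"hand":1},
    {"dx":19,"dy":-1,"dz":8.5,"spin":0,"hand":1},
  ],
)

```text
t: 4.58
eef_pos: [0.5984, -0.1198, 0.4776]
ee_rot: [1.303, 1.568, 2.855]
force: [-10.3, 7.8, 11.1]
width: 0.0108
```

Emit:
apply_moves(
  commands=[
    {"dx":22,"dy":0,"dz":8,"spin":0,"hand":1},
    {"dx":17,"dy":-1,"dz":5,"spin":0,"hand":1},
    {"dx":17,"dy":0,"dz":2,"spin":0,"hand":1},
    {"dx":17.5,"dy":0,"dz":0.5,"spin":0,"hand":1},
    {"dx":17.5,"dy":0,"dz":-1,"spin":0,"hand":1},
  ],
)

```text
t: 5.2
eef_pos: [0.6904, -0.1214, 0.4907]
ee_rot: [1.808, 1.569, -2.924]
force: [-2.5, -0.3, 1.7]
width: 0.0111
```

```bash
python3 - <<'E'
from h import *
snap('side','d2');snap('scene','s2'); print(status.get_state()['t'])
a=cv2.imread('pics/d2.png')[100:350,200:500];b=cv2.imread('pics/s2.png')[30:230,120:360]
cv2.imwrite('pics/d2c.png',cv2.resize(a,None,fx=2.4,fy=2.4));cv2.imwrite('pics/s2c.png',cv2.resize(b,None,fx=3,fy=3))
E
```

```text
5.3
```

View pics/d2c.png

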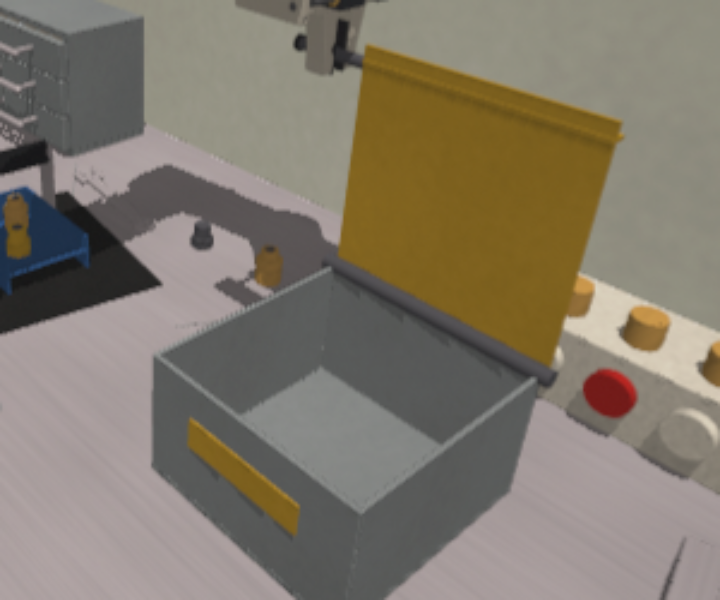

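View pics/s2c.png

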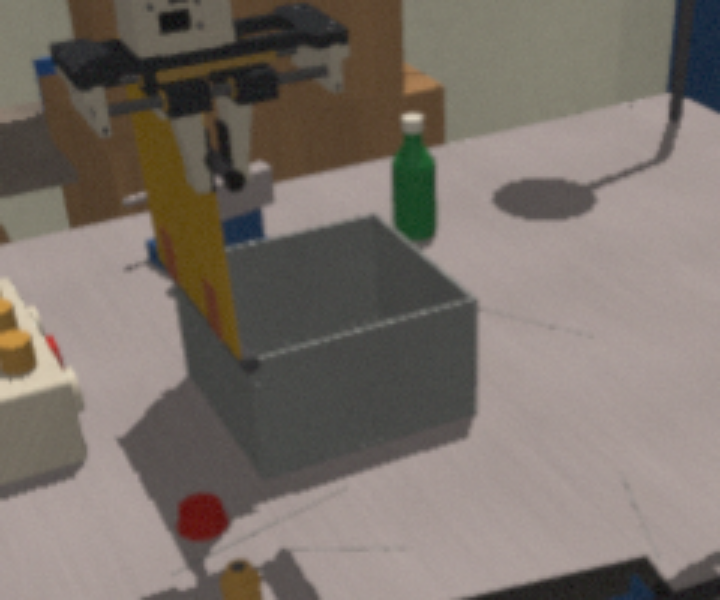

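Emit:
apply_moves(
  commands=[
    {"dx":11,"dy":0,"dz":-1,"spin":0,"hand":1},
    {"dx":10,"dy":0,"dz":-2,"spin":0,"hand":1},
    {"dx":0,"dy":0,"dz":0,"spin":0,"hand":1},
    {"dx":0,"dy":0,"dz":0,"spin":0,"hand":0.4},
    {"dx":0,"dy":0,"dz":0,"spin":0,"hand":0.4},
  ],
)

```text
t: 5.92
eef_pos: [0.7117, -0.1207, 0.4869]
ee_rot: [-0.14, 1.57, 1.411]
force: [-0.3, 0.1, 0.4]
width: 0.0259
```

Emit:
apply_moves(
  commands=[
    {"dx":0,"dy":0,"dz":10,"spin":0,"hand":0.4},
    {"dx":0,"dy":0,"dz":20,"spin":0,"hand":0.4},
    {"dx":0,"dy":0,"dz":30,"spin":0,"hand":0.3},
    {"dx":0,"dy":40,"dz":0,"spin":0,"hand":0.2},
    {"dx":0,"dy":60,"dz":0,"spin":0,"hand":0.2},
  ],
)

```text
t: 6.55
eef_pos: [0.7115, -0.0214, 0.5485]
ee_rot: [-1.319, 1.569, 0.23]
force: [0.3, 0.7, 0.6]
width: 0.0694
```

Emit:
apply_moves(
  commands=[
    {"dx":-10,"dy":50,"dz":0,"spin":10,"hand":0.1},
    {"dx":-20,"dy":50,"dz":0,"spin":10,"hand":0.1},
    {"dx":-30,"dy":40,"dz":-10,"spin":10,"hand":0.1},
    {"dx":-30,"dy":30,"dz":-20,"spin":10,"hand":0.1},
    {"dx":-30,"dy":30,"dz":-25,"spin":10,"hand":0.1},
  ],
)

```text
t: 7.18
eef_pos: [0.5905, 0.1801, 0.493]
ee_rot: [-1.847, 1.568, 0.583]
force: [0.3, -0.4, -0.1]
width: 0.0788
```

Emit:
apply_moves(
  commands=[
    {"dx":-20,"dy":30,"dz":-30,"spin":10,"hand":0.1},
    {"dx":-10,"dy":30,"dz":-30,"spin":10,"hand":0.1},
    {"dx":-10,"dy":14,"dz":-30,"spin":10,"hand":0.1},
    {"dx":0,"dy":0,"dz":-20,"spin":5.6,"hand":0.1},
    {"dx":0,"dy":0,"dz":0,"spin":0,"hand":0.1},
  ],
)

```text
t: 7.8
eef_pos: [0.5512, 0.2531, 0.3815]
ee_rot: [0.7, 1.569, -2.538]
force: [0.0, 0.0, 0.6]
width: 0.079
```

```bash
python3 - <<'E'
from h import *
np.set_printoptions(precision=4,suppress=True)
s=status.get_state(); M=R.from_euler('xyz',s['ee_rot']).as_matrix(); print('jaw',np.degrees(np.arctan2(M[1,1],M[0,1])),s['eef_pos'],s['q'])
snap('wrist','w3'); snap('side','d3');snap('scene','s3')
C=cam('wrist',s); print(proj(C,[[.551,.253,.122],[.6028,.248,.122],[.4992,.258,.122]]))
a=cv2.imread('pics/d3.png')[90:290,260:500];b=cv2.imread('pics/s3.png')[30:230,120:360]
cv2.imwrite('pics/d3c.png',cv2.resize(a,None,fx=3,fy=3));cv2.imwrite('pics/s3c.png',cv2.resize(b,None,fx=3,fy=3))
E
```

```text
jaw -95.53567754415023 [0.5512 0.2531 0.3815] [ 0.7521  0.2637 -0.1779 -0.0003 -1.1313  0.7222]
[[257.722  205.592 ]
 [257.7552 148.8314]
 [257.6921 256.7379]]
```

View pics/w3.png

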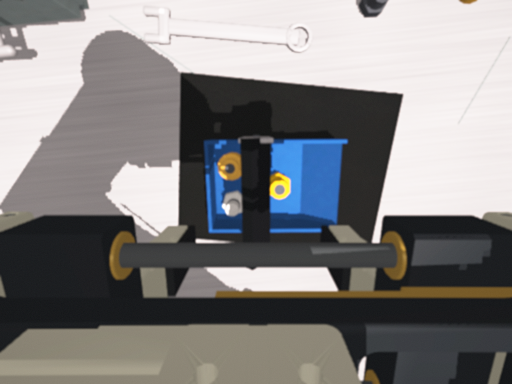

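View pics/d3c.png

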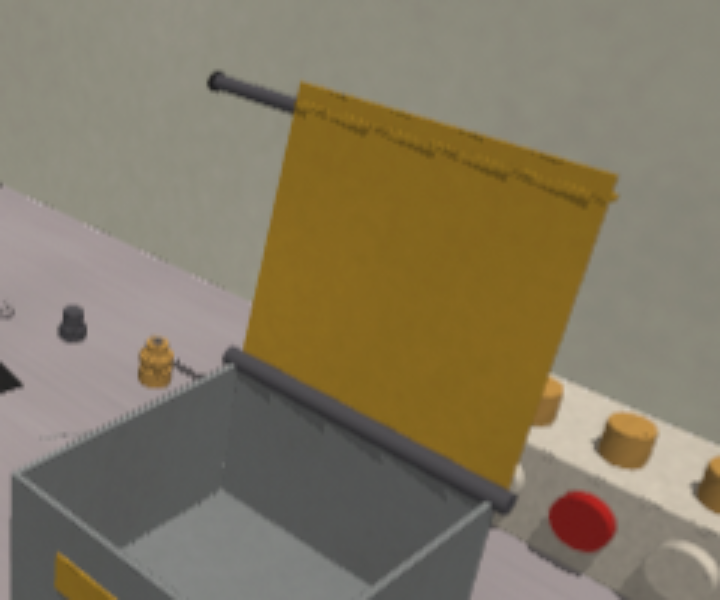

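View pics/s3c.png

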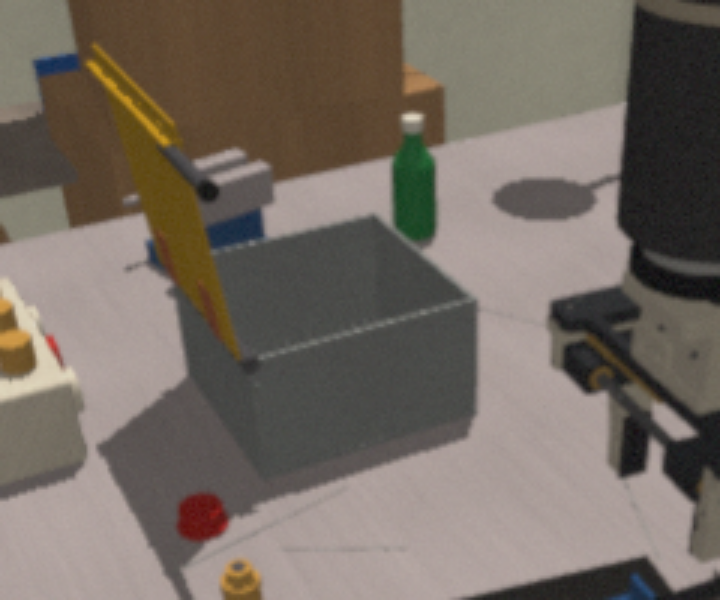

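```bash
python3 - <<'E'
from h import *
np.set_printoptions(precision=4,suppress=True)
S=cam('scene');D=cam('side')
def t2(a,b):
    e1,d1=ray(S,[a]);e2,d2=ray(D,[b]); return tri([(e1,d1[0]),(e2,d2[0])])
print(t2((178.5,72.5),(360.3,117.8)),t2((150.5,46),(465.7,149)), 'rodend',t2((189.3,92.8),(331.7,117)))
E
```

```text
(array([ 0.7059, -0.1681,  0.344 ]), [np.float64(0.0009907515454348113), np.float64(0.000990751545434953)]) (array([ 0.7054, -0.3885,  0.3435]), [np.float64(0.0008336006210823485), np.float64(0.0008336006210825092)]) rodend (array([ 0.7116, -0.088 ,  0.3259]), [np.float64(0.0002886888622055849), np.float64(0.0002886888622054097)])
```

Emit:
apply_moves(
  commands=[
    {"dx":0,"dy":0,"dz":-30,"spin":0,"hand":0.1},
    {"dx":0,"dy":0,"dz":-30,"spin":0,"hand":0.1},
    {"dx":0,"dy":0,"dz":-25,"spin":0,"hand":0.2},
    {"dx":0,"dy":0,"dz":-13.5,"spin":0,"hand":0.3},
    {"dx":0,"dy":0,"dz":0,"spin":0,"hand":0.4},
  ],
  grip_force=9,
)

```text
t: 8.57
eef_pos: [0.5519, 0.2528, 0.2837]
ee_rot: [1.071, 1.57, -2.168]
force: [0.1, 0.4, -0.4]
width: 0.0567
```

Emit:
apply_moves(
  commands=[
    {"dx":0,"dy":0,"dz":0,"spin":0,"hand":0.6},
    {"dx":0,"dy":0,"dz":0,"spin":0,"hand":1},
    {"dx":0,"dy":0,"dz":0,"spin":0,"hand":1},
    {"dx":0,"dy":0,"dz":0,"spin":0,"hand":1},
    {"dx":0,"dy":0,"dz":0,"spin":0,"hand":1},
  ],
  grip_force=9,
)

```text
t: 9.2
eef_pos: [0.5519, 0.2533, 0.2843]
ee_rot: [-2.375, 1.569, 0.671]
force: [-0.4, 2.1, 4.2]
width: 0.0249
```

Emit:
apply_moves(
  commands=[
    {"dx":0,"dy":0,"dz":3,"spin":0,"hand":1},
    {"dx":0,"dy":0,"dz":4,"spin":0,"hand":1},
    {"dx":0,"dy":0,"dz":6,"spin":0,"hand":1},
    {"dx":0,"dy":0,"dz":6,"spin":0,"hand":1},
    {"dx":0,"dy":0,"dz":6,"spin":0,"hand":1},
  ],
)

```text
t: 9.82
eef_pos: [0.5517, 0.2528, 0.3091]
ee_rot: [-1.985, 1.571, 1.06]
force: [-0.1, 0.6, -6.1]
width: 0.0229
```

```bash
python3 - <<'E'
from h import *
snap('side','d4'); s=status.get_state(); print(s['t'],s['force'],s['moment'],s['width'])
a=cv2.imread('pics/d4.png')[90:270,120:320]
cv2.imwrite('pics/d4c.png',cv2.resize(a,None,fx=3.5,fy=3.3))
E
```

```text
9.875 [-0.40622671  0.120749   -5.10952697] [-0.07776063 -0.00768256  0.00463057] 0.022671524480919636
```

View pics/d4c.png

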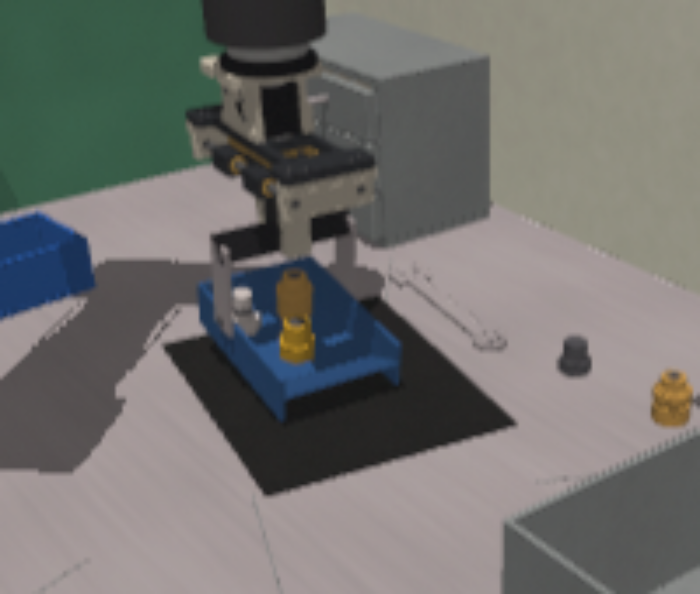

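Emit:
apply_moves(
  commands=[
    {"dx":0,"dy":0,"dz":12,"spin":0,"hand":1},
    {"dx":0,"dy":-4,"dz":20,"spin":0,"hand":1},
    {"dx":0,"dy":-8,"dz":28,"spin":0,"hand":1},
    {"dx":0,"dy":-14,"dz":34,"spin":0,"hand":1},
    {"dx":0,"dy":-20,"dz":36,"spin":-2,"hand":1},
  ],
)

```text
t: 10.5
eef_pos: [0.5514, 0.2066, 0.4401]
ee_rot: [0.249, 1.571, -3.024]
force: [1.0, -0.2, -5.8]
width: 0.0221
```

Emit:
apply_moves(
  commands=[
    {"dx":2,"dy":-25,"dz":36,"spin":-4,"hand":1},
    {"dx":3,"dy":-30,"dz":36,"spin":-6,"hand":1},
    {"dx":3,"dy":-34,"dz":34,"spin":-8,"hand":1},
    {"dx":4,"dy":-38,"dz":30,"spin":-8,"hand":1},
    {"dx":4,"dy":-40,"dz":25,"spin":-8,"hand":1},
  ],
)

```text
t: 11.12
eef_pos: [0.5671, 0.0385, 0.6018]
ee_rot: [-2.002, 1.569, 0.41]
force: [1.7, -0.1, -6.5]
width: 0.0223
```

Emit:
apply_moves(
  commands=[
    {"dx":3,"dy":-42,"dz":20,"spin":-8,"hand":1},
    {"dx":2,"dy":-44,"dz":15,"spin":-8,"hand":1},
    {"dx":1,"dy":-44,"dz":10,"spin":-8,"hand":1},
    {"dx":0,"dy":-44,"dz":5,"spin":-8,"hand":1},
    {"dx":0,"dy":-42,"dz":0,"spin":-8,"hand":1},
  ],
)

```text
t: 11.75
eef_pos: [0.5729, -0.1777, 0.6508]
ee_rot: [-1.681, 1.57, 0.033]
force: [-0.2, 0.4, -7.5]
width: 0.0224
```

```bash
python3 - <<'E'
from h import *
np.set_printoptions(precision=4,suppress=True)
s=status.get_state(); M=R.from_euler('xyz',s['ee_rot']).as_matrix(); print('jaw',np.degrees(np.arctan2(M[1,1],M[0,1])),s['eef_pos'],s['q'],s['force'],s['width'])
snap('side','d5')
E
```

```text
jaw -171.7978778376554 [ 0.5729 -0.1777  0.6508] [ 0.0248  0.1813  0.3116 -0.     -1.7     0.1184] [-0.2217  0.3748 -7.4612] 0.022389275056248114
```

View pics/d5.png

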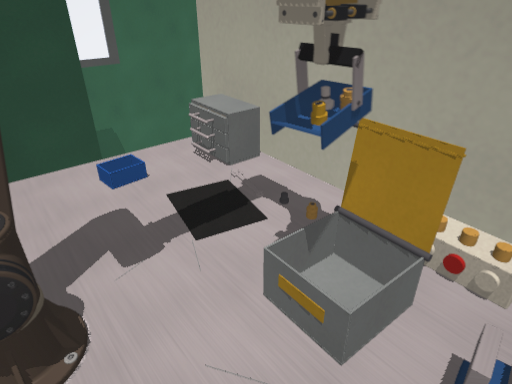

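Emit:
apply_moves(
  commands=[
    {"dx":5,"dy":-34,"dz":0,"spin":-5,"hand":1},
    {"dx":12,"dy":-28,"dz":0,"spin":-4.4,"hand":1},
    {"dx":15,"dy":-20,"dz":0,"spin":0,"hand":1},
    {"dx":15,"dy":-12,"dz":0,"spin":0,"hand":1},
    {"dx":10,"dy":-8,"dz":0,"spin":0,"hand":1},
  ],
)

```text
t: 12.42
eef_pos: [0.6311, -0.2787, 0.6493]
ee_rot: [1.175, 1.57, 2.73]
force: [-0.5, -0.6, -6.2]
width: 0.0185
```

```bash
python3 - <<'E'
from h import *
np.set_printoptions(precision=4,suppress=True)
s=status.get_state(); M=R.from_euler('xyz',s['ee_rot']).as_matrix(); print('jaw',np.degrees(np.arctan2(M[1,1],M[0,1])),s['eef_pos'],s['q'],s['force'],s['width'])
snap('side','d6');snap('scene','s6')
a=cv2.imread('pics/d6.png')[0:260,230:500]; cv2.imwrite('pics/d6c.png',cv2.resize(a,None,fx=2.3,fy=2.3))
a=cv2.imread('pics/s6.png')[0:200,80:350]; cv2.imwrite('pics/s6c.png',cv2.resize(a,None,fx=2.5,fy=2.5))
E
```

```text
jaw 179.05188639568877 [ 0.6311 -0.2787  0.6493] [-0.1342  0.3519  0.5379 -0.0004 -1.7581  0.1176] [-0.4523 -0.6446 -6.2026] 0.018528097762622413
```

View pics/d6c.png

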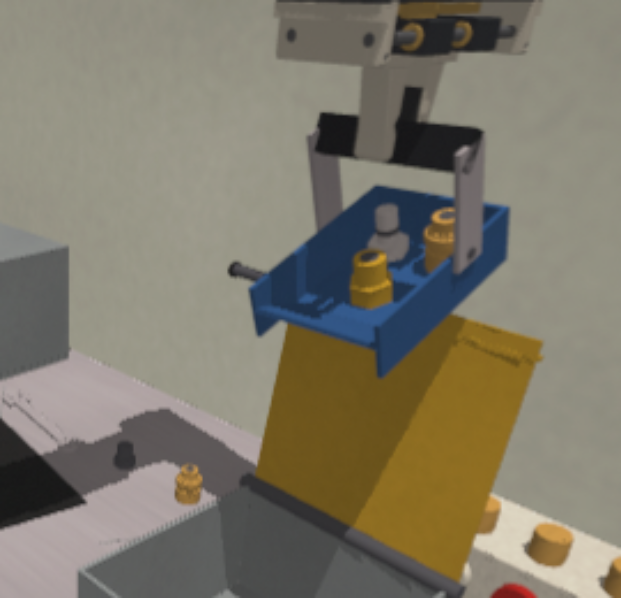

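View pics/s6c.png

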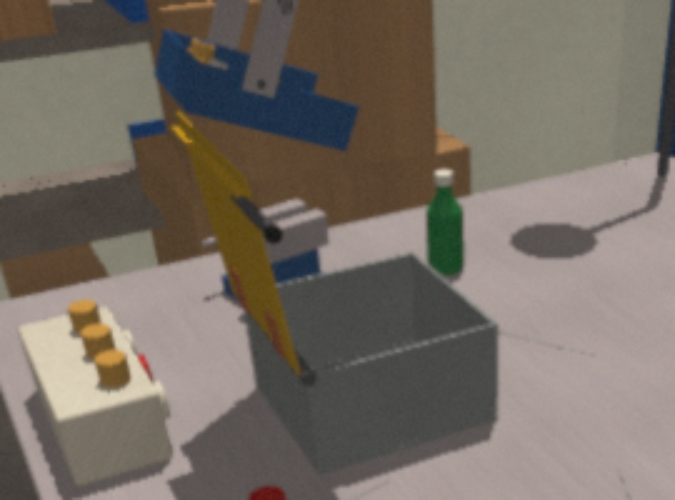

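Emit:
apply_moves(
  commands=[
    {"dx":-4,"dy":0,"dz":-10,"spin":0,"hand":1},
    {"dx":-5,"dy":0,"dz":-12,"spin":0,"hand":1},
    {"dx":-5,"dy":0,"dz":-12,"spin":0,"hand":1},
    {"dx":-3,"dy":0,"dz":-12,"spin":0,"hand":1},
    {"dx":-2,"dy":0,"dz":-10,"spin":0,"hand":1},
  ],
)

```text
t: 13.15
eef_pos: [0.6107, -0.278, 0.5939]
ee_rot: [-2.567, 1.57, -1.012]
force: [-1.4, -1.2, -3.4]
width: 0.0139
```

Emit:
apply_moves(
  commands=[
    {"dx":-2,"dy":0,"dz":-6,"spin":0,"hand":1},
    {"dx":-2,"dy":0,"dz":-6,"spin":0,"hand":1},
    {"dx":-2,"dy":0,"dz":-6,"spin":0,"hand":1},
    {"dx":-2,"dy":0,"dz":-6,"spin":0,"hand":1},
    {"dx":-2,"dy":0,"dz":-6,"spin":0,"hand":1},
  ],
  grip_force=14,
)

```text
t: 13.78
eef_pos: [0.6001, -0.2788, 0.5651]
ee_rot: [2.477, 1.569, -2.252]
force: [-11.3, -0.9, 1.7]
width: 0.0144
```

```bash
cat > look.py <<'E'
from h import *
import sys
np.set_printoptions(precision=4,suppress=True)
n=sys.argv[1]
s=status.get_state(); print(s['t'],s['eef_pos'],s['force'],s['moment'],s['width'])
snap('side','d'+n);snap('scene','s'+n)
a=cv2.imread(f'pics/d{n}.png')[20:360,230:500]; b=cv2.imread(f'pics/s{n}.png')[0:200,80:350]
a=cv2.resize(a,(429,540));b=cv2.resize(b,(365,270))
o=np.zeros((540,794,3),np.uint8);o[:,:429]=a;o[:270,429:]=b; cv2.imwrite(f'pics/m{n}.png',o)
E
python3 look.py 7
```

```text
13.775 [ 0.6001 -0.2788  0.5651] [-11.2939  -0.8552   1.6511] [-0.408   3.6045 -0.0592] 0.014398371532114542
```

View pics/m7.png

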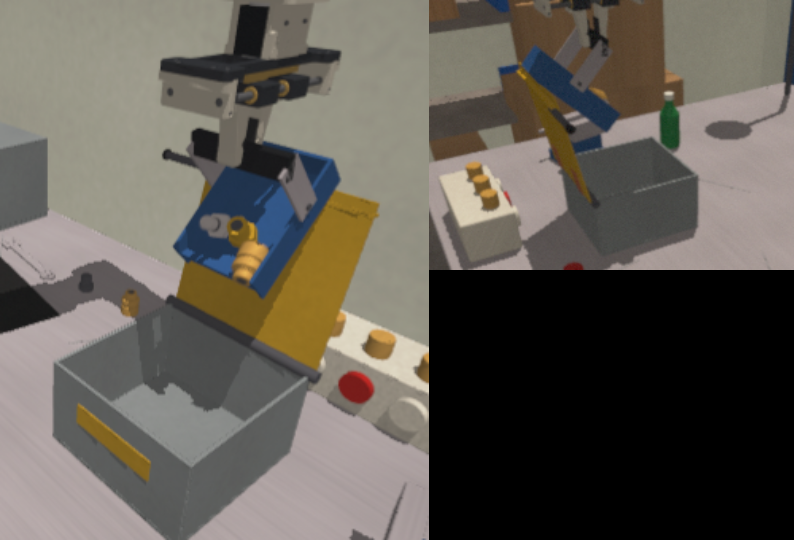

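Emit:
apply_moves(
  commands=[
    {"dx":-2,"dy":0,"dz":-7,"spin":0,"hand":1},
    {"dx":-2,"dy":0,"dz":-7,"spin":0,"hand":1},
    {"dx":-1,"dy":0,"dz":-7,"spin":0,"hand":1},
    {"dx":-1,"dy":0,"dz":-7,"spin":0,"hand":1},
    {"dx":-1,"dy":0,"dz":-7,"spin":0,"hand":1},
  ],
  grip_force=14,
)

```text
t: 14.5
eef_pos: [0.5918, -0.2789, 0.5292]
ee_rot: [1.701, 1.565, -3.028]
force: [-15.9, -0.6, 3.5]
width: 0.0209
```

```bash
python3 look.py 8
```

```text
14.5 [ 0.5918 -0.2789  0.5292] [-15.8931  -0.5997   3.5415] [-0.2397  5.4186  0.0001] 0.02087073759529631
```

View pics/m8.png

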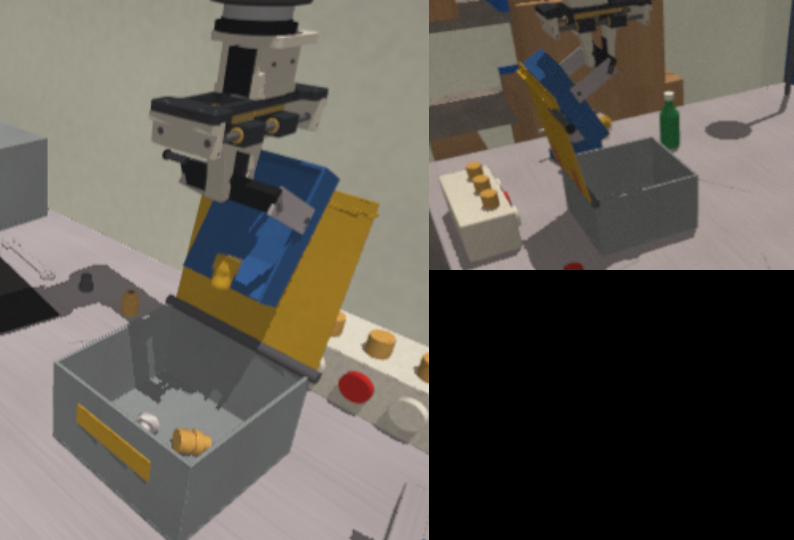

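Emit:
apply_moves(
  commands=[
    {"dx":0,"dy":0,"dz":-5,"spin":0,"hand":1},
    {"dx":0,"dy":0,"dz":-5,"spin":0,"hand":1},
    {"dx":0,"dy":0,"dz":-5,"spin":0,"hand":1},
    {"dx":0,"dy":0,"dz":-4,"spin":0,"hand":1},
    {"dx":0,"dy":0,"dz":0,"spin":0,"hand":1},
  ],
)

```text
t: 15.22
eef_pos: [0.5913, -0.279, 0.5088]
ee_rot: [1.563, 1.561, 3.116]
force: [-20.0, -0.7, 1.5]
width: 0.024
```

```bash
python3 look.py 9
```

```text
15.225 [ 0.5913 -0.279   0.5088] [-20.0374  -0.7411   1.5438] [-0.4811  6.4886  0.0464] 0.023976172914397593
```

View pics/m9.png

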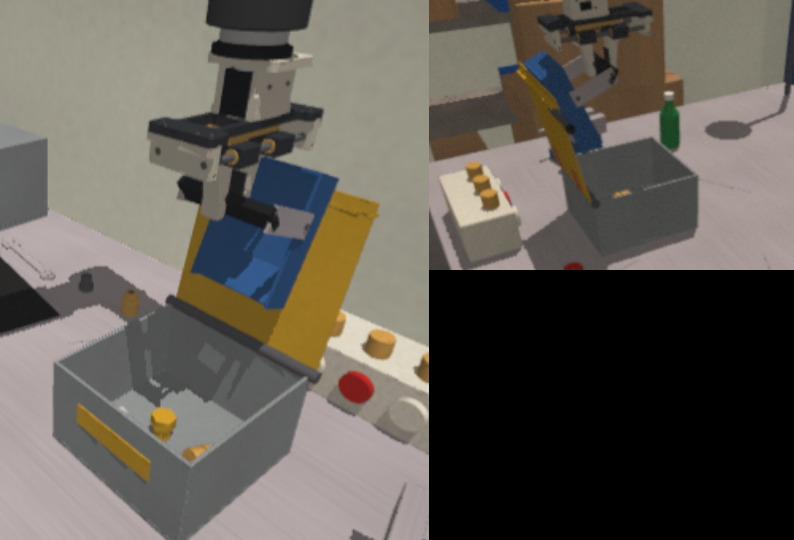

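Emit:
apply_moves(
  commands=[
    {"dx":0,"dy":0,"dz":10,"spin":0,"hand":1},
    {"dx":1,"dy":0,"dz":12,"spin":0,"hand":1},
    {"dx":2,"dy":0,"dz":12,"spin":0,"hand":1},
    {"dx":3,"dy":0,"dz":14,"spin":0,"hand":1},
    {"dx":3,"dy":0,"dz":14,"spin":0,"hand":1},
  ],
  grip_force=14,
)

```text
t: 15.95
eef_pos: [0.603, -0.2786, 0.5734]
ee_rot: [-2.19, 1.569, -0.636]
force: [1.0, -0.5, -0.8]
width: 0.0127
```

Emit:
apply_moves(
  commands=[
    {"dx":3,"dy":0,"dz":14,"spin":0,"hand":1},
    {"dx":0,"dy":0,"dz":16,"spin":0,"hand":1},
    {"dx":0,"dy":0,"dz":20,"spin":0,"hand":1},
    {"dx":0,"dy":0,"dz":20,"spin":0,"hand":1},
    {"dx":0,"dy":0,"dz":16,"spin":0,"hand":1},
  ],
)

```text
t: 16.58
eef_pos: [0.607, -0.2779, 0.6586]
ee_rot: [-1.129, 1.57, 0.426]
force: [-0.0, -0.2, -3.0]
width: 0.0119
```

```bash
python3 look.py 10
```

```text
16.575 [ 0.607  -0.2779  0.6586] [-0.0265 -0.1811 -3.032 ] [ 0.0758  0.019  -0.0203] 0.011948246628347594
```

View pics/m10.png

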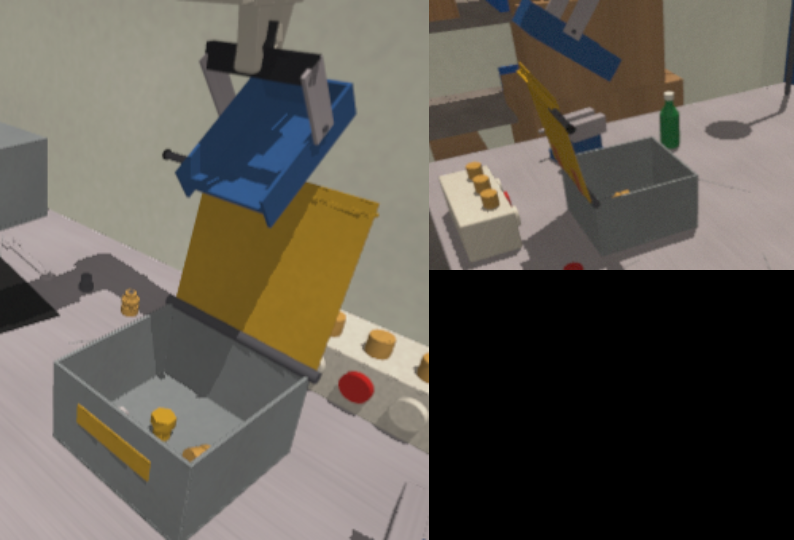

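Emit:
apply_moves(
  commands=[
    {"dx":-4,"dy":10,"dz":0,"spin":0,"hand":1},
    {"dx":-8,"dy":25,"dz":0,"spin":4,"hand":1},
    {"dx":-10,"dy":35,"dz":0,"spin":8,"hand":1},
    {"dx":-8,"dy":42,"dz":0,"spin":8,"hand":1},
    {"dx":-6,"dy":45,"dz":0,"spin":8,"hand":1},
  ],
)

```text
t: 17.3
eef_pos: [0.5698, -0.1196, 0.6567]
ee_rot: [0.78, 1.57, 2.828]
force: [1.0, 0.2, -2.5]
width: 0.0118
```

Emit:
apply_moves(
  commands=[
    {"dx":-6,"dy":45,"dz":0,"spin":8,"hand":1},
    {"dx":-6,"dy":45,"dz":-10,"spin":8,"hand":1},
    {"dx":-6,"dy":45,"dz":-20,"spin":8,"hand":1},
    {"dx":-6,"dy":45,"dz":-30,"spin":8,"hand":1},
    {"dx":-4,"dy":45,"dz":-35,"spin":8,"hand":1},
  ],
)

```text
t: 17.92
eef_pos: [0.5413, 0.1054, 0.5615]
ee_rot: [-1.796, 1.57, 0.95]
force: [-0.3, -0.1, -3.6]
width: 0.0122
```

Emit:
apply_moves(
  commands=[
    {"dx":-1,"dy":32,"dz":-40,"spin":8,"hand":1},
    {"dx":0,"dy":18,"dz":-40,"spin":8,"hand":1},
    {"dx":0,"dy":8,"dz":-40,"spin":1.4,"hand":1},
    {"dx":0,"dy":0,"dz":-30,"spin":0,"hand":1},
    {"dx":0,"dy":0,"dz":-15,"spin":0,"hand":1},
  ],
)

```text
t: 18.55
eef_pos: [0.5405, 0.1618, 0.3954]
ee_rot: [0.575, 1.567, -2.663]
force: [0.0, -0.4, -1.8]
width: 0.0121
```

```bash
cat > look2.py <<'E'
from h import *
import sys
np.set_printoptions(precision=4,suppress=True)
n=sys.argv[1]
s=status.get_state(); M=R.from_euler('xyz',s['ee_rot']).as_matrix()
print(s['t'],'jaw',np.degrees(np.arctan2(M[1,1],M[0,1])),s['eef_pos'],s['force'],s['moment'],s['width'])
snap('side','d'+n);snap('scene','s'+n)
a=cv2.imread(f'pics/d{n}.png')[90:270,120:320]; b=cv2.imread(f'pics/s{n}.png')[150:350,230:430]
a=cv2.resize(a,(400,360));b=cv2.resize(b,(400,400))
o=np.zeros((400,800,3),np.uint8);o[:360,:400]=a;o[:,400:]=b; cv2.imwrite(f'pics/m{n}.png',o)
E
python3 look2.py 11
```

```text
18.55 jaw -95.50554866236972 [0.5405 0.1618 0.3954] [ 0.02   -0.4202 -1.7652] [-0.0855 -0.0243  0.0012] 0.01208145003171986
```

View pics/m11.png

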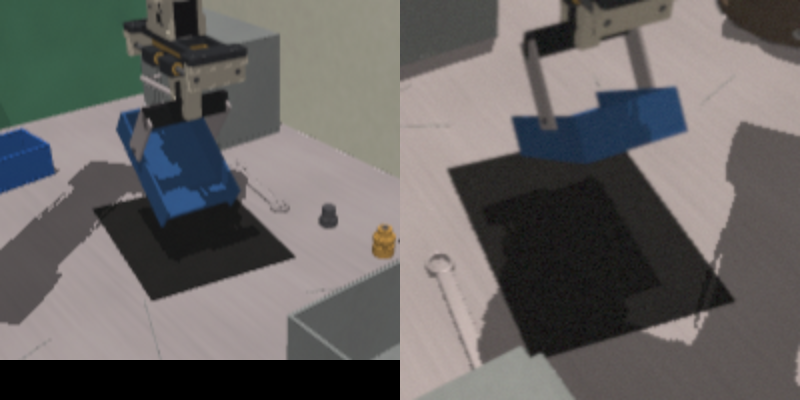

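Emit:
apply_moves(
  commands=[
    {"dx":0,"dy":0,"dz":-14,"spin":0,"hand":1},
    {"dx":0,"dy":0,"dz":-12,"spin":0,"hand":1},
    {"dx":0,"dy":0,"dz":-10,"spin":0,"hand":1},
    {"dx":0,"dy":0,"dz":-8,"spin":0,"hand":1},
    {"dx":0,"dy":0,"dz":-5,"spin":0,"hand":1},
  ],
  grip_force=6,
)

```text
t: 19.27
eef_pos: [0.5417, 0.1618, 0.3481]
ee_rot: [0.837, 1.57, -2.401]
force: [-0.1, -0.2, -3.3]
width: 0.0122
```

```bash
python3 look2.py 12
```

```text
19.275 jaw -95.53317906207467 [0.5417 0.1618 0.3481] [-0.0695 -0.1574 -3.2964] [-0.1252  0.012   0.0031] 0.012212007092350395
```

View pics/m12.png

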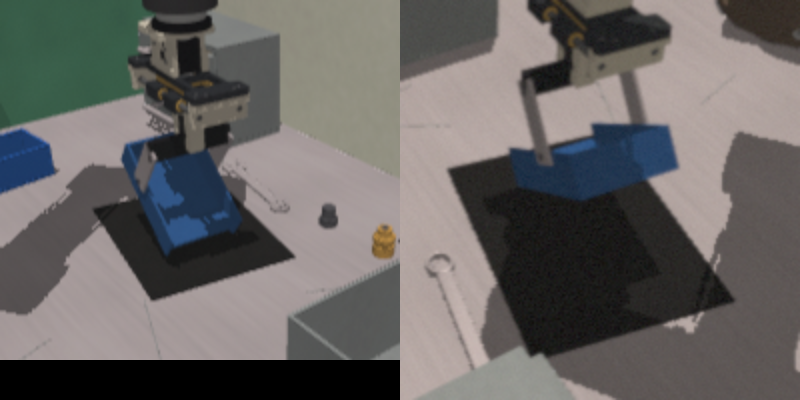

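Emit:
apply_moves(
  commands=[
    {"dx":0,"dy":0,"dz":-5,"spin":0,"hand":1},
    {"dx":0,"dy":0,"dz":-5,"spin":0,"hand":1},
    {"dx":0,"dy":0,"dz":-4,"spin":0,"hand":1},
    {"dx":0,"dy":0,"dz":-4,"spin":0,"hand":1},
    {"dx":0,"dy":0,"dz":-4,"spin":0,"hand":1},
  ],
  grip_force=5,
)

```text
t: 20.0
eef_pos: [0.5425, 0.1623, 0.3279]
ee_rot: [-2.695, 1.567, 0.351]
force: [-0.4, 1.4, 8.6]
width: 0.0123
```

Emit:
apply_moves(
  commands=[
    {"dx":1,"dy":10,"dz":0,"spin":0,"hand":1},
    {"dx":1,"dy":10,"dz":-1,"spin":0,"hand":1},
    {"dx":1,"dy":9,"dz":-3,"spin":0,"hand":1},
    {"dx":1,"dy":9,"dz":-3,"spin":0,"hand":1},
    {"dx":1,"dy":9,"dz":-4,"spin":0,"hand":1},
  ],
  grip_force=5,
)

```text
t: 20.62
eef_pos: [0.5469, 0.2097, 0.3157]
ee_rot: [-2.464, 1.57, 0.581]
force: [0.1, 0.6, 2.2]
width: 0.0194
```

```bash
python3 look2.py 13
```

```text
20.625 jaw -95.5115415955759 [0.5469 0.2097 0.3157] [0.0948 0.6153 2.195 ] [ 0.2198 -0.2557 -0.0366] 0.019385756835800308
```

View pics/m13.png

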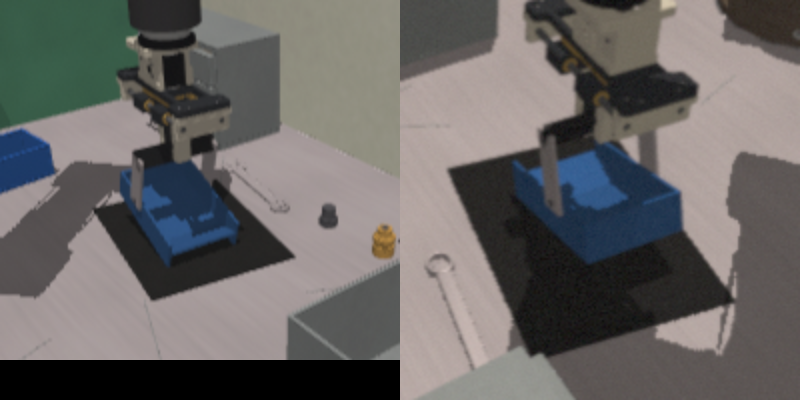

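Emit:
apply_moves(
  commands=[
    {"dx":1,"dy":10,"dz":-4,"spin":0,"hand":1},
    {"dx":1,"dy":9,"dz":-5,"spin":0,"hand":1},
    {"dx":1,"dy":8,"dz":-5,"spin":0,"hand":1},
    {"dx":1,"dy":7,"dz":-5,"spin":0,"hand":1},
    {"dx":0,"dy":6,"dz":-4,"spin":0,"hand":1},
  ],
  grip_force=4,
)

```text
t: 21.35
eef_pos: [0.5505, 0.249, 0.2917]
ee_rot: [0.788, 1.569, -2.451]
force: [0.6, -0.5, -1.6]
width: 0.0254
```

```bash
python3 look2.py 14
```

```text
21.35 jaw -95.53747050136796 [0.5505 0.249  0.2917] [ 0.5667 -0.5424 -1.5976] [-0.1452 -0.1691  0.026 ] 0.025434678095176196
```

View pics/m14.png

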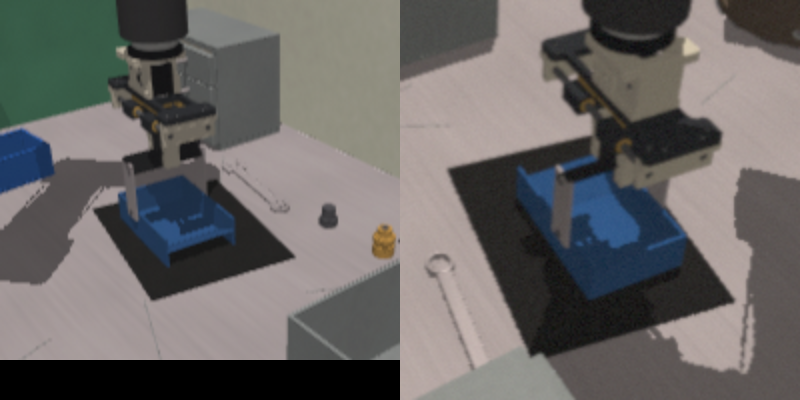

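Emit:
apply_moves(
  commands=[
    {"dx":0,"dy":2,"dz":-2,"spin":0,"hand":1},
    {"dx":0,"dy":2,"dz":-2,"spin":0,"hand":1},
    {"dx":0,"dy":0,"dz":-2,"spin":0,"hand":1},
    {"dx":0,"dy":0,"dz":-1,"spin":0,"hand":1},
    {"dx":0,"dy":0,"dz":0,"spin":0,"hand":1},
  ],
  grip_force=3,
)

```text
t: 22.08
eef_pos: [0.5508, 0.2526, 0.2858]
ee_rot: [2.47, 1.571, -0.768]
force: [0.7, -5.0, 4.5]
width: 0.0259
```

Emit:
apply_moves(
  commands=[
    {"dx":0,"dy":0,"dz":0,"spin":0,"hand":0.68},
    {"dx":0,"dy":0,"dz":0,"spin":0,"hand":0.6},
    {"dx":0,"dy":0,"dz":0,"spin":0,"hand":0.4},
    {"dx":0,"dy":0,"dz":0,"spin":0,"hand":0.2},
    {"dx":0,"dy":0,"dz":0,"spin":0,"hand":0.1},
  ],
)

```text
t: 22.7
eef_pos: [0.5507, 0.2531, 0.2856]
ee_rot: [-1.796, 1.57, 1.25]
force: [-0.2, -0.1, 0.6]
width: 0.0598
```

Emit:
apply_moves(
  commands=[
    {"dx":0,"dy":0,"dz":0,"spin":0,"hand":0.1},
    {"dx":0,"dy":0,"dz":15,"spin":0,"hand":0.1},
    {"dx":0,"dy":0,"dz":30,"spin":0,"hand":0.1},
    {"dx":0,"dy":0,"dz":40,"spin":0,"hand":0.1},
    {"dx":0,"dy":0,"dz":40,"spin":0,"hand":0.1},
  ],
)

```text
t: 23.32
eef_pos: [0.5506, 0.2527, 0.4131]
ee_rot: [-2.585, 1.57, 0.461]
force: [0.5, 1.2, 0.2]
width: 0.0783
```

```bash
python3 look2.py 15; python3 - <<'E'
import cv2
a=cv2.imread('pics/d15.png')[90:290,260:500];b=cv2.imread('pics/s15.png')[30:230,120:360]
cv2.imwrite('pics/d15c.png',cv2.resize(a,None,fx=3,fy=3));cv2.imwrite('pics/s15c.png',cv2.resize(b,None,fx=3,fy=3))
E
```

```text
23.325 jaw -95.52352103154433 [0.5506 0.2527 0.4131] [0.5303 1.2241 0.1731] [ 0.0188 -0.1243  0.0146] 0.07832084700882785
```

View pics/m15.png

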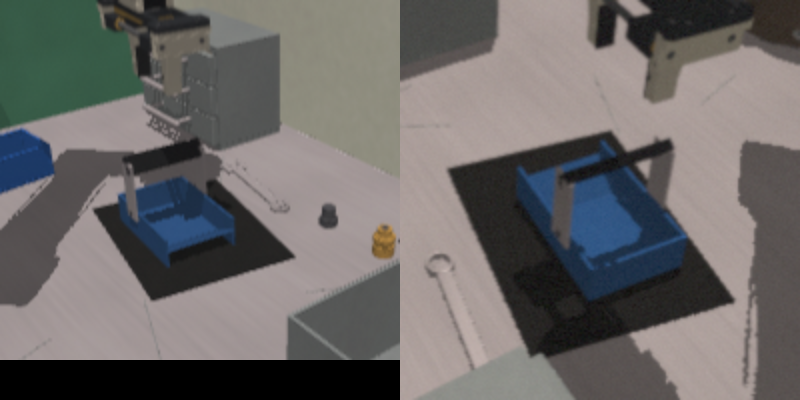

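View pics/d15c.png

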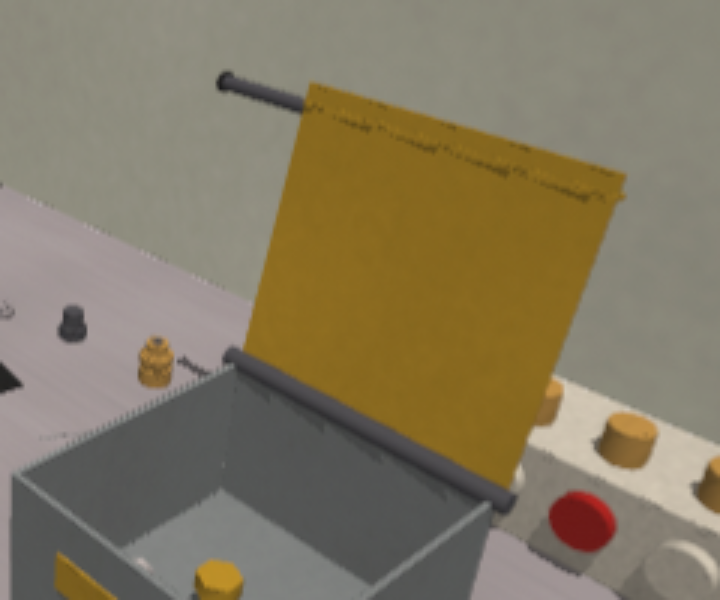

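View pics/s15c.png

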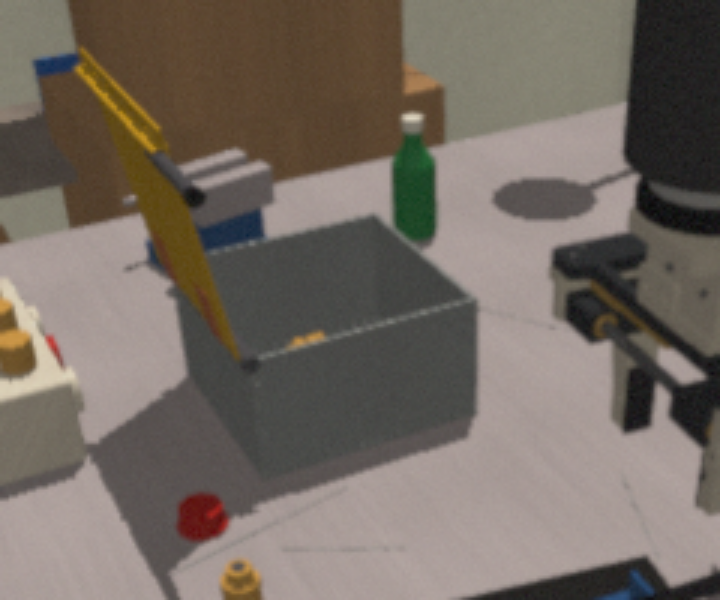

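```bash
python3 - <<'E'
from h import *
np.set_printoptions(precision=4,suppress=True)
S=cam('scene');D=cam('side')
def t2(a,b):
    e1,d1=ray(S,[a]);e2,d2=ray(D,[b]); return tri([(e1,d1[0]),(e2,d2[0])])
print('rodend',t2((185.3,95.2),(335.2,117)))
E
```

```text
rodend (array([ 0.7218, -0.0887,  0.3233]), [np.float64(0.0009495618225354558), np.float64(0.0009495618225352761)])
```

Emit:
apply_moves(
  commands=[
    {"dx":10,"dy":-25,"dz":40,"spin":-8,"hand":0.1},
    {"dx":20,"dy":-35,"dz":40,"spin":-10,"hand":0.2},
    {"dx":25,"dy":-45,"dz":30,"spin":-10,"hand":0.2},
    {"dx":30,"dy":-50,"dz":20,"spin":-10,"hand":0.3},
    {"dx":30,"dy":-50,"dz":5,"spin":-10,"hand":0.3},
  ],
  grip_force=20,
)

```text
t: 24.05
eef_pos: [0.666, 0.0461, 0.5488]
ee_rot: [-1.961, 1.567, 0.241]
force: [0.2, 0.2, -0.3]
width: 0.0624
```

Emit:
apply_moves(
  commands=[
    {"dx":25,"dy":-50,"dz":0,"spin":-10,"hand":0.3},
    {"dx":20,"dy":-45,"dz":0,"spin":-10,"hand":0.3},
    {"dx":9,"dy":-40,"dz":0,"spin":-10,"hand":0.3},
    {"dx":0,"dy":-20,"dz":0,"spin":-7.7,"hand":0.3},
    {"dx":0,"dy":-10,"dz":0,"spin":0,"hand":0.3},
  ],
)

```text
t: 24.68
eef_pos: [0.7195, -0.1185, 0.546]
ee_rot: [-2.16, 1.571, -0.611]
force: [0.8, -0.3, 0.1]
width: 0.0616
```

Emit:
apply_moves(
  commands=[
    {"dx":1,"dy":0,"dz":-25,"spin":0,"hand":0.3},
    {"dx":0,"dy":0,"dz":-25,"spin":0,"hand":0.3},
    {"dx":0,"dy":0,"dz":-13,"spin":0,"hand":0.3},
    {"dx":0,"dy":0,"dz":0,"spin":0,"hand":1},
    {"dx":0,"dy":0,"dz":0,"spin":0,"hand":1},
  ],
  grip_force=20,
)

```text
t: 25.3
eef_pos: [0.7209, -0.117, 0.4841]
ee_rot: [-1.731, 1.569, -0.18]
force: [0.8, 0.2, 0.8]
width: 0.0468
```

Emit:
apply_moves(
  commands=[
    {"dx":0,"dy":0,"dz":0,"spin":0,"hand":1},
    {"dx":0,"dy":0,"dz":0,"spin":0,"hand":1},
    {"dx":-9,"dy":0,"dz":1.5,"spin":0,"hand":1},
    {"dx":-10,"dy":0,"dz":1,"spin":0,"hand":1},
    {"dx":-10,"dy":0,"dz":1,"spin":0,"hand":1},
  ],
)

```text
t: 25.92
eef_pos: [0.6912, -0.117, 0.4876]
ee_rot: [-1.486, 1.567, 0.064]
force: [5.1, 1.6, 3.8]
width: 0.0112
```

Emit:
apply_moves(
  commands=[
    {"dx":0,"dy":0,"dz":0,"spin":0,"hand":1},
    {"dx":0,"dy":0,"dz":0,"spin":0,"hand":0.4},
    {"dx":0,"dy":0,"dz":0,"spin":0,"hand":0.4},
    {"dx":0,"dy":0,"dz":15,"spin":0,"hand":0.4},
    {"dx":0,"dy":0,"dz":30,"spin":0,"hand":0.3},
  ],
)

```text
t: 26.55
eef_pos: [0.6917, -0.1172, 0.5307]
ee_rot: [1.67, 1.567, -3.064]
force: [1.2, -0.0, 0.2]
width: 0.0456
```

Emit:
apply_moves(
  commands=[
    {"dx":0,"dy":10,"dz":30,"spin":0,"hand":0.3},
    {"dx":-20,"dy":30,"dz":0,"spin":0,"hand":0.2},
    {"dx":-30,"dy":40,"dz":0,"spin":0,"hand":0.2},
    {"dx":-30,"dy":40,"dz":0,"spin":0,"hand":0.2},
    {"dx":-20,"dy":30,"dz":0,"spin":0,"hand":0.2},
  ],
)

```text
t: 27.18
eef_pos: [0.5903, 0.0339, 0.5624]
ee_rot: [-1.414, 1.57, 0.136]
force: [0.7, -0.6, 0.7]
width: 0.0703
```

Emit:
apply_moves(
  commands=[
    {"dx":-10,"dy":10,"dz":0,"spin":0,"hand":0.2},
    {"dx":0,"dy":0,"dz":0,"spin":0,"hand":0.2},
    {"dx":0,"dy":0,"dz":0,"spin":0,"hand":0.2},
    {"dx":0,"dy":0,"dz":0,"spin":0,"hand":0.2},
    {"dx":0,"dy":0,"dz":0,"spin":0,"hand":0.2},
  ],
)

```text
t: 27.8
eef_pos: [0.5821, 0.0423, 0.5608]
ee_rot: [2.019, 1.57, -2.716]
force: [-0.2, -0.0, -0.1]
width: 0.0703
```

```bash
python3 - <<'E'
from h import *
snap('side','d20');snap('scene','s20'); s=status.get_state(); print(s['t'],s['eef_pos'],s['force'])
E
```

```text
27.9 [0.58199652 0.04250104 0.56089688] [ 1.49186875 -0.7792461  -0.12182502]
```

View pics/d20.png

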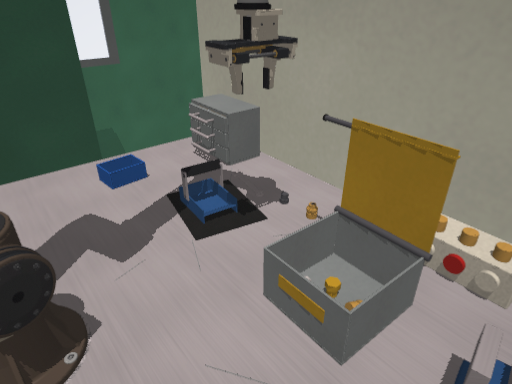

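View pics/s20.png

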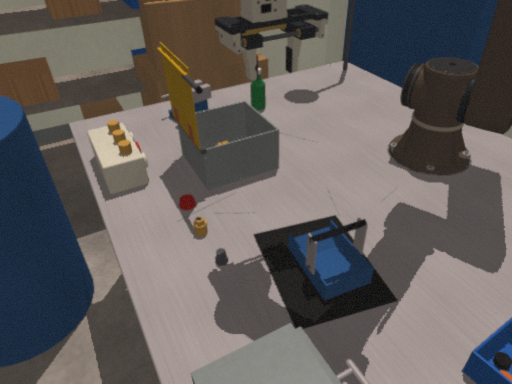

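```bash
python3 - <<'E'
import cv2,numpy as np
o=[]
for n in ['s0','s15','s20']:
    f={'s0':'scene0'}.get(n,n); a=cv2.imread(f'pics/{f}.png')[200:350,170:300]; o.append(cv2.convertScaleAbs(cv2.resize(a,None,fx=2,fy=2),alpha=1.5))
r1=np.hstack(o)
o=[]
for n in ['side0','d15','d20']:
    a=cv2.imread(f'pics/{n}.png')[150:240,200:330]; o.append(cv2.convertScaleAbs(cv2.resize(a,None,fx=2,fy=2),alpha=1.5))
cv2.imwrite('pics/cmp.png',np.vstack([r1,np.hstack(o)]))
E
```

```text
(no output)
```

View pics/cmp.png

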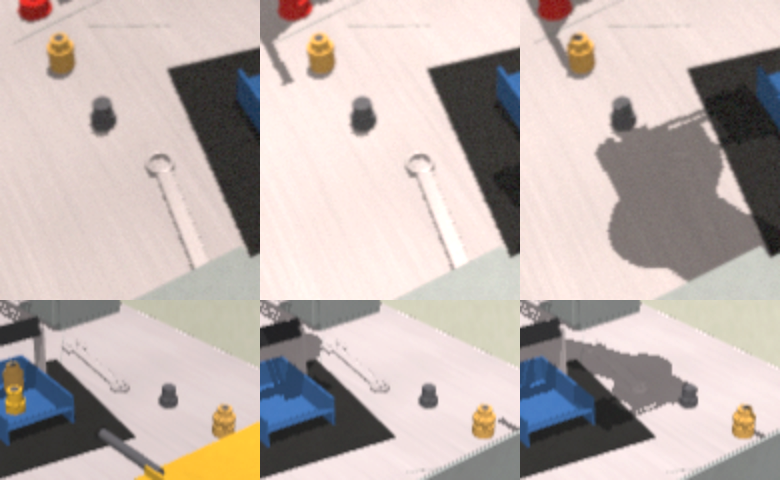

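Emit:
apply_moves(
  commands=[
    {"dx":-20,"dy":20,"dz":0,"spin":0,"hand":0.2},
    {"dx":-30,"dy":40,"dz":0,"spin":0,"hand":0.2},
    {"dx":-30,"dy":50,"dz":0,"spin":0,"hand":0.2},
    {"dx":-20,"dy":40,"dz":0,"spin":0,"hand":0.2},
    {"dx":0,"dy":0,"dz":0,"spin":0,"hand":0.2},
  ],
)

```text
t: 28.52
eef_pos: [0.4806, 0.1948, 0.5614]
ee_rot: [-0.399, 1.57, 1.154]
force: [-0.1, -0.5, 0.1]
width: 0.0703
```

```bash
python3 - <<'E'
from h import *
snap('scene','s21'); s=status.get_state(); print(s['t'],s['eef_pos'],s['force'],abs(s['qd']).max())
a=cv2.imread('pics/s21.png')[40:340,90:400]; cv2.imwrite('pics/s21c.png',cv2.resize(a,None,fx=1.9,fy=1.9))
E
```

```text
28.575 [0.48116624 0.19385765 0.5613675 ] [-0.42394375 -0.0862746  -0.70902528] 0.03542207393781424
```

View pics/s21c.png

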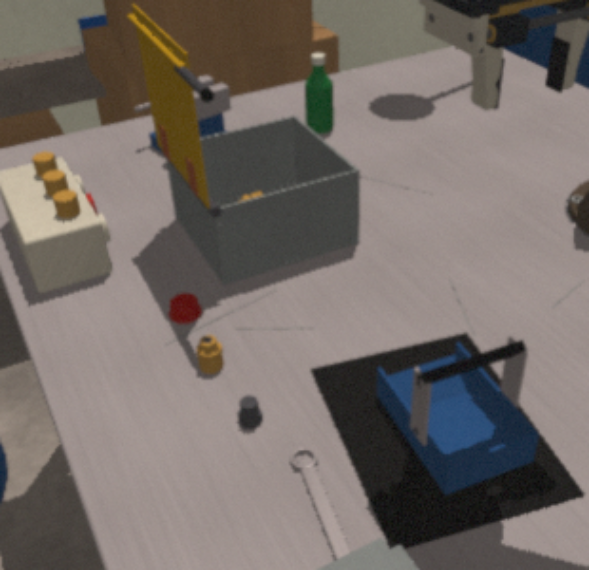

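The picture shows the flap about upright and the tray empty and flat on its mat. The cap, coupler, plug and wrench are where they started, and the arm is clear of everything.

```bash
python3 -c "
from station import arm; print(arm.job_done())"
```

```text
the job is handed in; nothing more can be done
None
```

The job is handed in at about 28.6 s of the 67 s: the flap is open, the three rejects are in the bin, and the empty tray is back on its mat. No verdict was reported, so success rests on my own checks below.

- **Flap:** I swung it up by the side rod to about 1.69 rad and let go.
- **Tipping:** The moves cannot tilt the tool. I carried the tray by its bar with a light grip and lowered the tray's underside onto the open flap's top edge. That tipped it to about 65–70° (estimated from the jaw opening), and all three parts dropped into the bin.
- **Side effect:** Leaning on the flap pushed it to about its 1.75 rad stop. After setting the tray down I gripped the rod again and pulled the flap back to about 1.58 rad, so the flap was moved once more after the tipping.
- **Tray:** I rolled it level on its front edge on the mat, let go, and backed away.

**Last checks:**
- The pictures showed the flap upright, the tray empty and flat on the mat, and the yellow hex adapter and brass coupler half clearly in the bin.
- The zinc bolt was seen in the bin just after the tip. In later pictures only a small pale spot of it shows by the near wall.
- The good coupler, dust cap, plug and wrench stood where they started. The wrench was briefly hidden in the arm's shadow, so I moved the arm and saw it again.
- The highest force reading was about 20 N, while tipping against the flap.

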